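Tip the timber tower over the fence onto the gluing bed

TASK

Three solid timber massing blocks stand on the table in front of the fence of the cork gluing bed. Push the plain straight-sided tower with the flat top over the fence, without lifting it, so that it lies flat on its side on the cork, square to the fence, with its foot still at the fence and its dowel hole facing back towards you for gluing. Leave the stepped block and the gabled block standing where they are.

Things in the scene. Friction and masses are not known exactly. Their poses are not given: they have to be found in the camera images.
- tower: Block to tip: loose pale timber, 75 deep (x) x 90 wide (y) x 160 mm tall, plain sides, flat top, 0.35-0.7 kg. Origin: centre of its underside, where a dark dowel hole is; z up at the start, x to the fence. Starts upright on the table 1-6 mm before the fence. Pushed near its top it leans on the fence's edge, falls by itself past about 35 degrees of tilt, and ends overhanging the fence's face 35-55 mm.
- bed: Fixed bed: beech fence strip 22 mm thick in front, cork board behind, both 18 mm high, flush; 540 mm long (y), 200 deep (x). Origin on the table, middle of the fence's front face; x from the robot across the fence, y along it, to the left. The blocks stand before it near y = -175, 0, 175 mm (within 20) in any order; a 100 mm tall glue bottle and an offcut on the cork and an eraser in front lie between their lanes.
- stepped: Bystander block, pale timber, loose: lower half 75 deep x 90 wide x 80 mm tall, upper half 75 x 48 mm and another 80 mm tall, 160 mm tall in all. Origin at the centre of its underside, axes as the tower's. To be left standing.
- gable: Bystander block, pale timber, loose: house shape 75 deep x 90 wide, walls 70 mm tall, gable ridge at 115 mm running along x. Origin at the centre of its underside, axes as the tower's. To be left standing.

How it is judged:
At the end, for the whole second after the job is handed in: The tower lies at rest on the cork on its fence-side face, level and square to the fence within 10 degrees, foot towards the robot, from 75 mm before to 20 mm behind the fence's front face; stepped and gabled blocks upright, within 15 mm of their places (angle between tower's own z axis and vertical between 1.4 and 1.74 rad and angle between tower's own x axis and vertical above 2.9 rad and angle between the z axis of tower and the x axis of bed, either way round below 0.175 rad and x of tower in the frame of bed between -0.075 and 0.02 m and height (world z) of tower between 0.045 and 0.066 m and linear speed of tower below 0.02 m/s and angular speed of tower below 0.1 rad/s and angle between each of stepped, gable's own z axis and vertical below 0.1 rad and distance of each of stepped, gable from where it was at the start of the episode below 0.015 m); the robot touches nothing.
It fails at once if the tower is lifted (the centre of its foot rises above 85 mm; tipping alone raises it to about 60 mm) (height (world z) of tower above 0.085 m).
It fails at once if the stepped or gabled block is shifted by more than 15 mm (distance of any of stepped, gable from where it was at the start of the episode above 0.015 m).
It also fails if it takes over 34 s, if anything falls off the work surface, if the arm or the gripper's body presses on something with over 40 N, if the wrist force passes 120 N, or if a joint passes its speed limit or range.

ROBOT

A 6-joint arm with a two-finger parallel gripper is mounted at the origin on the work surface. World frame = base frame: x ahead of the robot, y to its left, z up, the work surface at z = 0. Lengths are in m, angles in rad, forces in N, time in s.
With the tool pointing down it reaches from about 0.35 to 0.975 m from the base axis. Payload 4.9 kg.
Tool frame: the origin (TCP) lies midway between the tips of the shut fingers; the grasp point (between the pads) lies 19 mm behind it; z points along the fingers, y is the direction in which the jaws open and shut (so a half turn about z gives the same grasp; the last joint's range is limited). The gripper opens to 85 mm and grips with 20 to 120 N. Pads are 22 mm wide; open, the fingers measure 114 mm over their backs; the gripper's body (76 mm by 85 mm) begins 54 mm behind the grasp point. The pads swing forward as they close: fully open they stand 13 mm farther back than shut.
Start: joints at [-1.42, 0.053, 1.613, -0, 1.476, -0.119], TCP at [0.167, -0.602, 0.231] pointing down, gripper open.
Joint ranges: [-3.01, 3.01], [-1.01, 2.22], [0.06, 2.58], [-1.02, 4.17], [0.09, 2.62], [-3.14, 3.14]. Speed limits (rad/s): [2.57, 2.57, 3.14, 3.14, 3.14, 3.14].

INTERFACE

Orientations are given as a rotation vector (axis times angle).
In Python, from station import ctrl gives the robot as it stands.
- The arm moves only by the shell command python3 -m jog 'ROWS' [FORCE]. ROWS is JSON, one flat list of numbers, 7 for each row, row after row: the opening, from 0 (shut) to 1 (fully open), then the shift along the tool's x, y, z in m, then the turn, a rotation vector about the tool's x, y, z in degrees. A call has 1 to 10 rows; each row shifts and turns the commanded pose from where the row before left it, along the tool's axes as they then stand; what a row does not reach is not made up. A row lasts 1/8 s, in which the tool goes at most 62.5 mm and 10.7 degrees, less where a joint would pass 70% of its speed; a pose out of reach is approached as far as the arm can. A call with a gripper value outside its range is refused whole. The fingers move at their own pace and stop on an object; FORCE is the grip in N (left out, the last holds). Time passes only in rows, so rows that do not move let the fingers close. It gives the time, the measured TCP pose, the force and the opening at its end, in the units of the state.
- ctrl.get_obs(): the state, without advancing time (a new reading comes with each control period).
- ctrl.get_image(name): name is "scene" or "top" or "wrist"; returns a dict with "image" (400x640x3 uint8, blue, green, red), "camera_matrix" (3x3 intrinsics, pixels), "rvec" (rotation vector, rad) and "tvec" (3), from world to camera coordinates, as OpenCV has them; the wrist camera has in their place "mount" (4x4, takes a point from camera to tool coordinates, whose origin is the TCP and whose axes are the flange's). Camera axes: x right, y down, z forward; pixel columns grow to the right and rows downward; lengths in m; the calibration is good to about 2 mm. A picture is of the moment at which its call begins: read the wrist's pose just before it. There is no depth.
- ctrl.finish_job(): hands the job in, once; it reports no verdict.
Trained networks look in a picture, given as the dict that the camera call returned (one of the last four; its "shot" number tells which), for a name from the list of things; names that differ only in an ending like _2 or _b are one class to them, and where a whole thing is asked for, a point or a joint stands for the part that bears it (a point fixed in the world has none). Each returns a list of dicts, best first, with "p" (0 to 1); they miss things now and then, are a little off and sometimes report something else, mostly with a low value. They report only what shows in the picture. A call takes as long as a camera call.
- ctrl.boxes_of(target, picture): "box" ([centre column, centre row, width, height] in pixels, round what is visible of it).
The state is a dict: "t": time; "q": joint angles; "dq": joint speeds; "effort": joint torques, N m; "tool_pos": TCP position; "tool_rot": TCP orientation; "contact_force": force on the tool from outside, world axes, zero at the start; "wrist_torque": the same for the moment, N m; "opening": finger opening in m.
Only numpy, scipy, OpenCV 4.12 (cv2) and the standard library are available. Lean on these libraries where they do the work, as an engineer would, in place of code of your own. Each camera call takes 0.05 s, during which the arm holds its last target. There are 200 camera calls.

## Working session

There is one attempt and no reset: what is moved stays moved. The work goes in short steps, Python scripts to look and compute and a shell command to move; the robot and the scene stay as the last step left them, time stands still between calls to the robot, and variables do not carry over. Pictures are saved under pics/ and viewed, about 8 in all and at most 12, crops included, and the job is handed in when it is done.

```bash
mkdir -p pics; cat > h.py <<'E'
import numpy as np,cv2
from station import ctrl
def ray(im,u,v):
    R=cv2.Rodrigues(np.array(im["rvec"],float))[0];t=np.array(im["tvec"],float).ravel()
    d=R.T@np.linalg.inv(np.array(im["camera_matrix"]))@np.array([u,v,1.]);return -R.T@t,d
def atz(im,u,v,z):
    c,d=ray(im,u,v);return c+d*(z-c[2])/d[2]
def proj(im,P):
    return cv2.projectPoints(np.array(P,float).reshape(-1,3),np.array(im["rvec"],float),np.array(im["tvec"],float),np.array(im["camera_matrix"]),None)[0].reshape(-1,2)
E
python3 - <<'E'
from h import *
o=ctrl.get_obs();print(o["t"],o["tool_pos"],o["tool_rot"])
for n in("scene","top"):
    im=ctrl.get_image(n);cv2.imwrite(f"pics/{n}0.png",im["image"])
    print(n,ray(im,320,200))
    for k in("tower","stepped","gable","bed"):
        print(k,[(np.round(b["box"]),round(b["p"],2)) for b in ctrl.boxes_of(k,im)[:3]])
    np.save(f"{n}.npy",im,allow_pickle=True)
E
```

```text
0.0 [ 0.16649906 -0.60175905  0.23006608] [-3.11099344e+00 -4.22255536e-01  4.76713984e-05]
scene (array([0.75746805, 0.3824518 , 0.61937046]), array([-0.35292606, -0.45289953, -0.81881499]))
tower []
stepped [(array([347., 207.,  59.,  91.]), 0.76)]
gable [(array([286.,  87.,  51.,  88.]), 0.73), (array([314., 156.,  50.,  67.]), 0.67)]
bed [(array([265., 205., 161., 229.]), 0.95)]
top (array([0.38473258, 0.05326382, 1.0092209 ]), array([ 0.09111764, -0.02272236, -0.99569968]))
tower [(array([457., 244.,  81.,  57.]), 0.57)]
stepped [(array([275., 189.,  57.,  56.]), 0.59), (array([356., 217.,  61.,  52.]), 0.21)]
gable [(array([356., 218.,  60.,  53.]), 0.72)]
bed [(array([357., 218.,  58.,  50.]), 0.57)]
```

View pics/scene0.png

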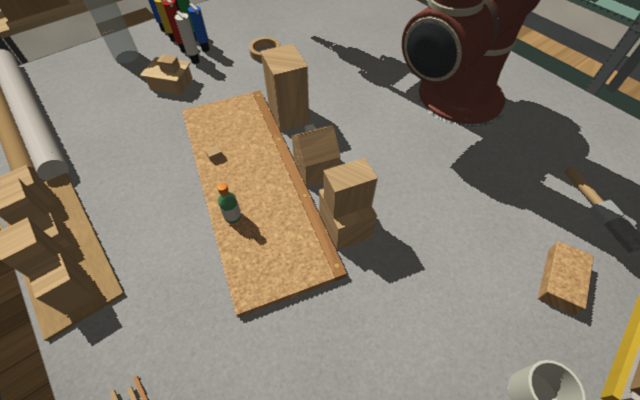

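View pics/top0.png

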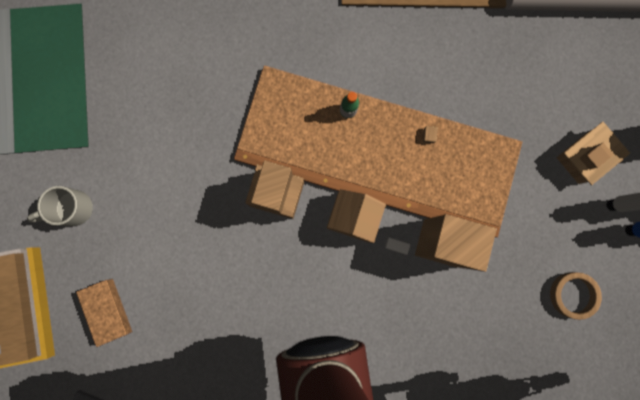

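```bash
python3 - <<'E'
from h import *
im=np.load("top.npy",allow_pickle=True).item()
cv2.imwrite("pics/crop1.png",cv2.resize(im["image"][200:280,400:520],None,fx=6,fy=6,interpolation=cv2.INTER_CUBIC))
for p in [(265,67),(521,141),(498,229),(236,157)]: print(p,atz(im,*p,.018).round(3))
for p in [(445,214),(498,228),(486,270),(435,257)]: print(p,atz(im,*p,.16).round(3))
E
```

```text
(265, 67) [0.743 0.143 0.018]
(521, 141) [ 0.597 -0.37   0.018]
(498, 229) [ 0.421 -0.318  0.018]
(236, 157) [0.559 0.197 0.018]
(445, 214) [ 0.441 -0.176  0.16 ]
(498, 228) [ 0.418 -0.265  0.16 ]
(486, 270) [ 0.348 -0.243  0.16 ]
(435, 257) [ 0.369 -0.158  0.16 ]
```

View pics/crop1.png

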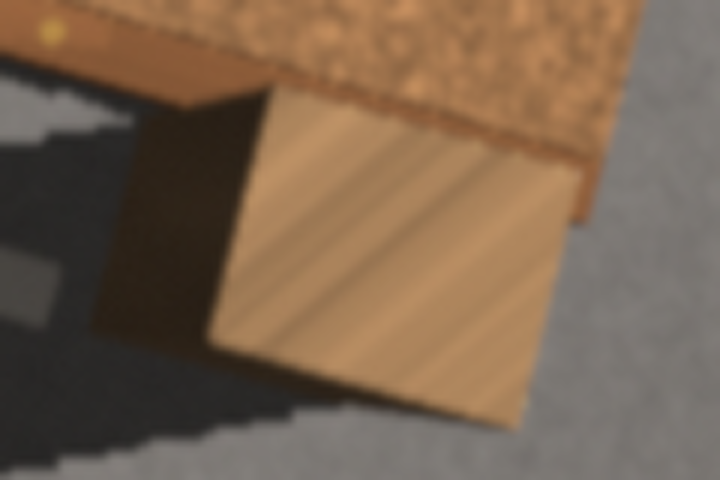

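The crop shows the tower's top: corners at about (446,214), (497,228), (486,272) and (435,257) in the top view. That gives 92 x 75 mm at z = 0.16, centre (0.394, -0.211), with the bed yawed about -15°. Next I turn the tool square to the fence and go behind the tower, staying above it.

```bash
python3 -m jog '[0.5,0,0,0,0,0,10.1, 0.5,0,0,0,0,0,10.1, 0.5,0,0,0,0,0,10.2, 0.5,0.004,-0.036,0,0,0,0, 0.5,0.004,-0.036,0,0,0,0, 0.5,0.004,-0.036,0,0,0,0, 0.5,0.004,-0.036,0,0,0,0, 0.5,0.004,-0.036,0,0,0,0, 0.5,0.004,-0.036,0,0,0,0]' 40
python3 -m jog '[0.5,0.004,-0.036,0,0,0,0, 0.5,0.004,-0.036,0,0,0,0, 0.5,0.004,-0.036,0,0,0,0, 0.5,0.004,-0.036,0,0,0,0, 0.5,0.004,-0.036,0,0,0,0, 0.5,0.004,-0.036,0,0,0,0, 0.5,0,0,0,0,0,0, 0.5,0,0,0,0,0,0]'
```

```text
t: 1.62
tool_pos: [0.2458, -0.3988, 0.2315]
tool_rot: [3.115, -0.409, 0.001]
contact_force: [0.6, -0.9, 0.5]
opening: 0.0429
t: 2.62
tool_pos: [0.3243, -0.1977, 0.2315]
tool_rot: [3.114, -0.408, 0.0]
contact_force: [0.5, -0.4, 0.6]
opening: 0.0428
```

```bash
python3 -m jog '[0.5,-0.001,-0.006,0.024,0,0,0, 0.5,0,0,0.024,0,0,0, 0.5,0,0,0.024,0,0,0, 0.5,0,0,0.023,0,0,0, 0.5,0,0,0,0,0,0]'
python3 - <<'E'
from h import *
im=ctrl.get_image("top");s=ctrl.get_image("scene")
a=cv2.resize(im["image"][190:290,360:530],None,fx=4,fy=4);b=cv2.resize(s["image"][20:170,200:400],None,fx=2.6,fy=2.6)
c=np.zeros((800,680,3),np.uint8);c[:400]=a;c[400:400+b.shape[0],:b.shape[1]]=b
cv2.imwrite("pics/pre.png",c[:790])
E
```

```text
t: 3.25
tool_pos: [0.3235, -0.1912, 0.1344]
tool_rot: [-3.112, 0.411, 0.006]
contact_force: [0.4, -0.3, 0.8]
opening: 0.0433
```

View pics/pre.png

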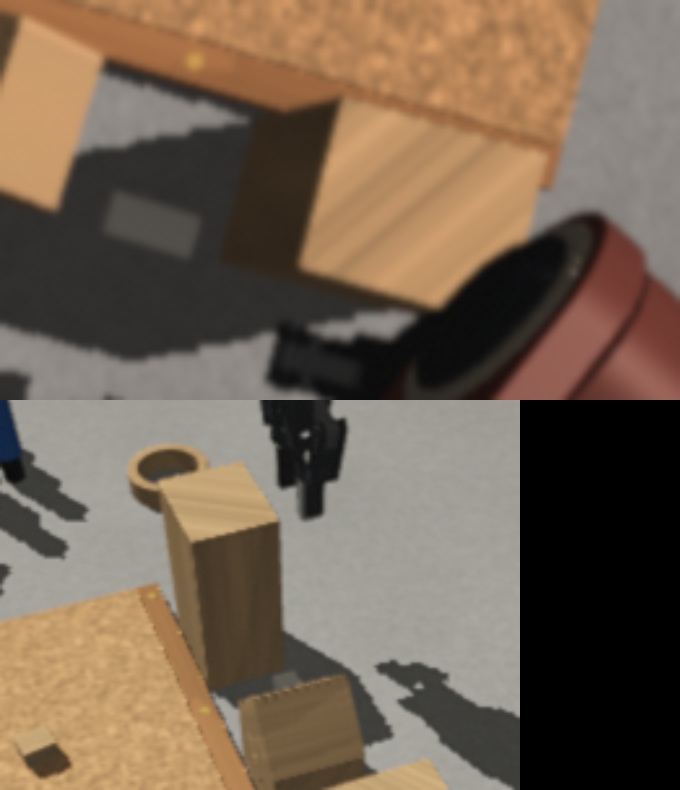

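The tower hasn't been touched, and the fingers are behind it and centred at z = 0.134. Starting the push.

```bash
python3 -m jog '[0.5,0.01,0,0,0,0,0, 0.5,0.008,0,0,0,0,0, 0.5,0.007,0,0,0,0,0, 0.5,0.007,0,0,0,0,0, 0.5,0.007,0,0,0,0,0, 0.5,0.007,0,0,0,0,0, 0.5,0.007,0,0,0,0,0, 0.5,0.007,0,0,0,0,0]'
python3 - <<'E'
from h import *
im=ctrl.get_image("top");s=ctrl.get_image("scene")
a=cv2.resize(im["image"][190:290,360:530],None,fx=4,fy=4);b=cv2.resize(s["image"][20:170,200:400],None,fx=2.6,fy=2.6)
c=np.zeros((800,680,3),np.uint8);c[:400]=a;c[400:400+b.shape[0],:b.shape[1]]=b
cv2.imwrite("pics/push1.png",c[:790])
E
```

```text
t: 4.35
tool_pos: [0.3834, -0.2069, 0.1364]
tool_rot: [3.115, -0.409, 0.0]
contact_force: [-1.4, -0.2, 2.8]
opening: 0.0425
```

View pics/push1.png

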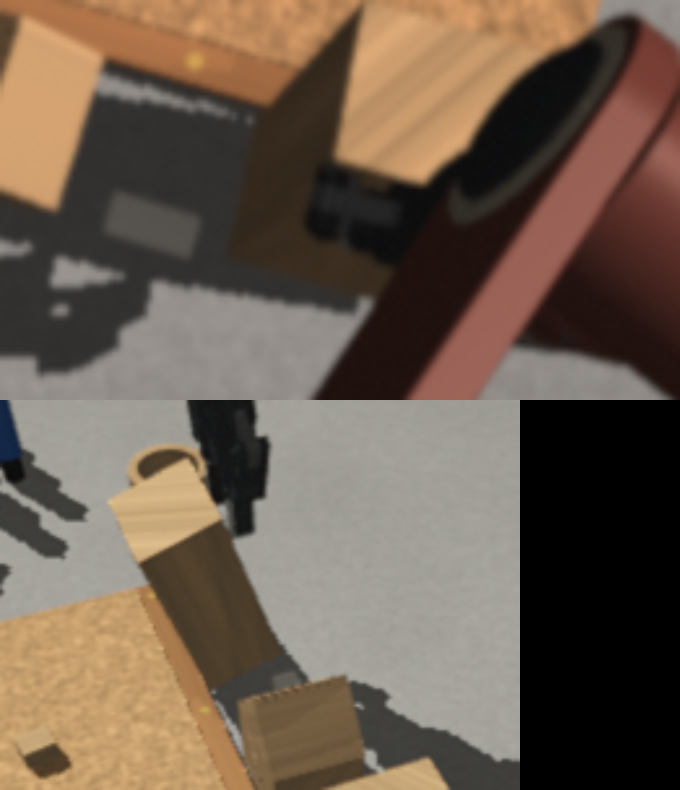

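The tower is leaning about 20° on the fence edge and is still square. I'll continue at the same pace.

```bash
python3 -m jog '[0.5,0.007,0,0,0,0,0, 0.5,0.007,0,0,0,0,0, 0.5,0.007,0,0,0,0,0, 0.5,0.007,0,0,0,0,0, 0.5,0.007,0,0,0,0,0, 0.5,0.007,0,0,0,0,0, 0.5,0.007,0,0,0,0,0]'
python3 - <<'E'
from h import *
im=ctrl.get_image("top");s=ctrl.get_image("scene")
a=cv2.resize(im["image"][150:290,360:530],None,fx=4,fy=2.8);b=cv2.resize(s["image"][20:170,200:400],None,fx=2.6,fy=2.6)
c=np.zeros((800,680,3),np.uint8);c[:392]=a;c[400:400+b.shape[0],:b.shape[1]]=b
cv2.imwrite("pics/push2.png",c[:790])
E
```

```text
t: 5.32
tool_pos: [0.4307, -0.2195, 0.1362]
tool_rot: [-3.115, 0.408, 0.0]
contact_force: [0.2, -0.1, 0.8]
opening: 0.0429
```

View pics/push2.png

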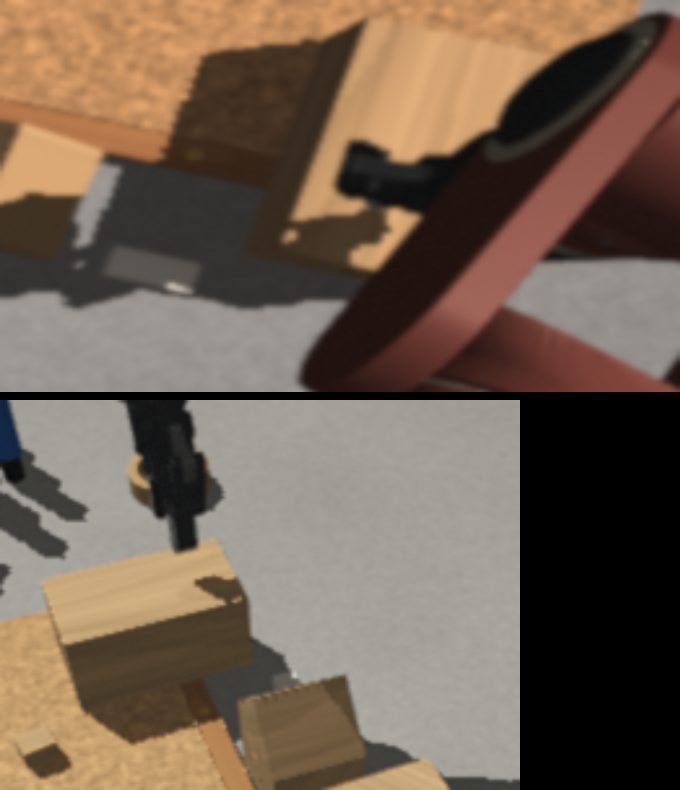

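The tower has fallen onto the cork. I'll raise the arm clear, move it aside and check.

```bash
python3 -m jog '[0.5,0,0,-0.03,0,0,0, 0.5,0,0,-0.035,0,0,0, 0.5,0,0,-0.035,0,0,0, 0.5,0,0.036,0,0,0,0, 0.5,0,0.036,0,0,0,0, 0.5,0,0.036,0,0,0,0, 0.5,0,0.036,0,0,0,0, 0.5,0,0.036,0,0,0,0, 0.5,0,0.036,0,0,0,0, 0.5,0,0,0,0,0,0]'
python3 - <<'E'
from h import *
im=ctrl.get_image("top")
cv2.imwrite("pics/end.png",cv2.resize(im["image"][60:300,220:540],None,fx=2.5,fy=2.5))
np.save("end.npy",im,allow_pickle=True)
E
```

```text
t: 6.68
tool_pos: [0.3736, -0.4297, 0.236]
tool_rot: [-3.114, 0.413, 0.001]
contact_force: [0.1, -0.6, -0.3]
opening: 0.0427
```

View pics/end.png

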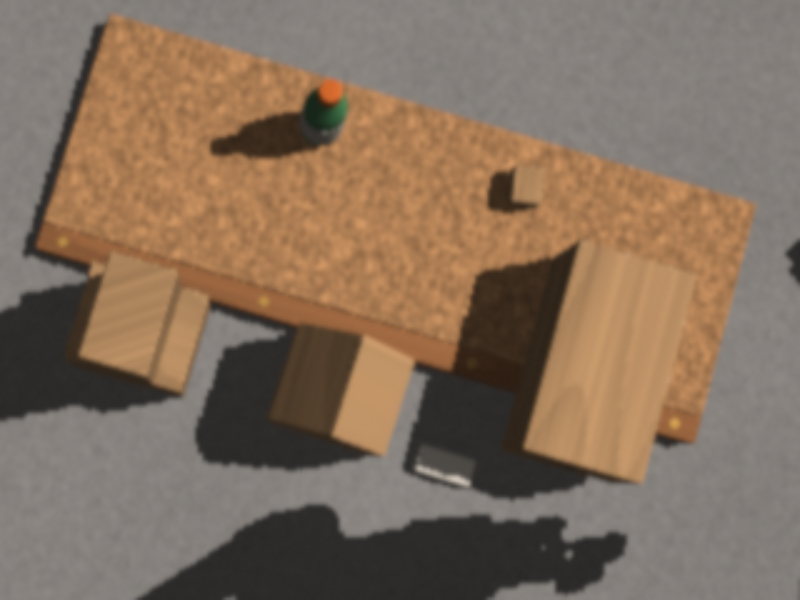

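```bash
python3 - <<'E'
from h import *
im=np.load("end.npy",allow_pickle=True).item();im0=np.load("top.npy",allow_pickle=True).item()
w=[atz(im,220+u/2.5,60+v/2.5,.093)[:2] for u,v in [(582,240),(697,274),(640,482),(524,448)]]
ax=(w[0]+w[1]-w[2]-w[3])/2;f=(w[2]+w[3])/2
ex=np.array([.966,-.259])
print(np.hypot(*ax),np.degrees(np.arctan2(ax[1],ax[0])),"foot x",(f-np.array([.477,-.062]))@ex)
print("bystander diff",cv2.absdiff(im["image"],im0["image"])[150:245,240:387].mean())
ctrl.finish_job()
E
```

```text
0.158626132907655 -16.710782749547636 foot x -0.048982246936088755
bystander diff 8.00720849743406
the job is handed in; nothing more can be done
```

I pushed the tower over the fence with the half-open fingers near the top of its back face. Then I raised the arm clear, moved it aside and handed the job in at about 6.7 s. The job reports no verdict, so these results come from my own last checks:

- **Tower:** it lies on the cork on its fence-side face. Its long axis points at -16.7°, against about -15° for the bed, so it is square within about 2°. Its foot is about 49 mm before the fence's front face (75 mm allowed). The measured length was 159 mm against 160 mm, so the picture reading is sound.
- **Stepped and gabled blocks:** in the last overhead picture both are upright and look where they were at the start. I did not measure their positions. A before/after image comparison of that area gave a mean difference of 8 grey levels. I did not trace the cause; the arm's shadow had moved, which may explain it.
- **Robot:** the gripper stopped about 0.24 m up, beside the bed and clear of everything. The contact force stayed at a few newtons at each reading.
- **Not checked:** I did not look at the dowel hole directly. It is on the foot, which faces back towards the robot.

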